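Pump the bench clamp onto a glued tea box and hold it

TASK

The glued tea box on the worktop has to be held under pressure in the ratchet clamp. Working only the clamp's trigger, pump it against the fixed handle until the sprung rubber pad has pushed the box up against the fixed jaw and is itself pressed about half-way in; never press the pad home to its stop, which would crush the box. Finish while still holding the trigger squeezed like that, do not touch the box or the moving jaw with the robot, and leave the mug, pepper mill and jar where they stand.

Things in the scene. Friction and masses are not known exactly. Their poses are not given: they have to be found in the camera images.
- clamp: Ratchet bar clamp standing on a plywood base board (405 x 140 x 18 mm) fixed to the worktop. Origin: on the worktop under the fixed handle. Its x is the pressing direction (handle, trigger, moving jaw, box, fixed jaw), z is up. A toothed steel bar (top 57 mm above the worktop) runs along x between grey cheek plates that are 120 mm high.
- handle_grip (a point): Point on the centre line of the fixed handle, 162 mm above the worktop. The handle is an upright black bar, 14 mm thick along the clamp's x, 22 mm wide along its y, from 75 to 190 mm above the worktop. It does not move.
- trigger_grip (a point): The place to push the trigger, on its centre line 60 mm from the pivot. Trigger: black bar 12 mm thick, 22 mm wide, 5 to 75 mm from the pivot. Let out it leans forward: this point is 48 mm ahead (+x) of the handle's centre line, 162 mm high; both together are 62 mm wide there, 68 mm at the trigger's top. Fully squeezed it is upright: 20 mm ahead, 169 mm high, 33 mm over both.
- trigger (a joint): Trigger angle, rad: 0 let out, 0.48 fully squeezed towards the handle (clamp's -x); sprung back to 0 when let out. Squeezing drives the bar forward, 40 mm per rad; letting out leaves the bar where it is, the pawl slipping back over teeth 4 mm apart, so a full stroke gains 15 to 20 mm. Push at trigger_grip: 2 to 4 N unloaded, about 14 N with the pad half-way in.
- bar (a joint): Forward travel (+x) of the toothed bar and moving jaw (grey head 60 mm wide, 25 to 81 mm above the worktop), m: 0 to 0.08; starts at 0 to 0.025. A light brake of 3.5 N holds the bar between strokes; loaded more than that, it slides back when the trigger is let out, so the pressure lasts only while the trigger is held.
- pad (a joint): How far the sprung rubber pad is pressed in towards the head of the moving jaw, m: 0 free, 0.016 at its stop. Spring 1500 N/m (half-way in, 0.008, is 12 N). Free, 16 mm of two bright guide rods show between pad and head; half-way in, 8 mm.
- head_face (a point): Centre of the front face of the moving jaw's grey head, 53 mm above the worktop, behind the pad.
- pad_face (a point): Centre of the front face of the black rubber pad (9 mm thick, 60 mm wide, 56 mm tall), 53 mm above the worktop; it meets the box.
- jaw_face (a point): Centre of the face of the fixed jaw (75 mm wide, 18 to 98 mm above the worktop), which looks back at the pad; 53 mm above the worktop.
- fixed_jaw: The grey fixed jaw at the far end of the clamp; its origin is that of the clamp.
- tea_box: Wooden tea box with a small brass knob, freshly glued, 80 mm along its x (the pressing direction), 90 mm along y, 70 mm tall, 0.25 to 0.5 kg; its origin is the centre of its underside. It stands loose on the base board between pad and fixed jaw.
- box_center (a point): Centre of the tea box, 35 mm above its underside.
- mug: White mug, 76 mm across, 90 mm tall, bystander; origin at the centre of its underside.
- pepper_mill: Wooden pepper mill, 52 mm across, 145 mm tall, bystander; origin at the centre of its underside.
- jar: Glass jar with a steel lid, 64 mm across, 95 mm tall, bystander; origin at the centre of its underside.
- pivot (a point): The trigger's pivot pin, along the clamp's y, 20 mm ahead (+x) of the handle's centre line, 109 mm above the worktop.
Things that resemble listed ones, but are neither listed nor needed, are in the scene too. Of the things that look like the tea_box, the largest one is meant.

How it is judged:
On the way:
1. the pad presses on the box (contact force between pad and tea_box above 0.5 N), for 0.1 s.
At the end, for the whole second after the job is handed in: The robot still holds the trigger squeezed (more than 1.5 N of finger force on it, trigger past 0.06 rad), the pad is pressed in by 4 to 12 mm of its 16 mm and bears on the box with more than 4 N, and the box, at rest, bears on the fixed jaw with more than 3 N (value of joint pad between 0.004 and 0.012 m and contact force between pad and tea_box above 4 N and contact force between fixed_jaw and tea_box above 3 N and contact force between the fingers and trigger above 1.5 N and value of joint trigger above 0.06 rad and linear speed of tea_box below 0.01 m/s); the arm keeps its last pose, push and grip.
It fails at once if the pad was pressed to its stop (beyond 14.5 mm) and the box crushed (value of joint pad above 0.0145 m).
It fails at once if the robot touched the tea box (contact force between any of the arm, the fingers and tea_box above 1 N).
It fails at once if the robot pushed the bar, the moving jaw or its pad (contact force between any of the arm, the fingers and bar above 1 N or contact force between any of the arm, the fingers and pad above 1 N).
It fails at once if the mug, the pepper mill or the jar was moved by more than 20 mm (distance of any of mug, pepper_mill, jar from where it was at the start of the episode above 0.02 m).
It also fails if it takes over 51 s, if anything falls off the work surface, if the arm or the gripper's body presses on something with over 40 N, if the wrist force passes 120 N, or if a joint passes its speed limit or range.

ROBOT

A 7-joint arm with a two-finger parallel gripper is mounted at the origin on the work surface. World frame = base frame: x ahead of the robot, y to its left, z up, the work surface at z = 0. Lengths are in m, angles in rad, forces in N, time in s.
With the tool pointing down it reaches from about 0.425 to 0.875 m from the base axis. Payload 9.9 kg.
Tool frame: the origin (TCP) lies between the finger pads; the fingertips stand 8 mm ahead of it and the grasp point (between the pads) lies 11 mm behind it; z points along the fingers, y is the line along which they close (so a half turn about z gives the same grasp; the last joint's range is limited). The gripper opens to 85 mm and grips with 20 to 120 N. Pads are 22 mm wide; open, the fingers measure 114 mm over their backs; the gripper's body (76 mm by 85 mm) begins 54 mm behind the grasp point. The pads swing forward as they close: fully open they stand 13 mm farther back than shut.
Start: joints at [1.056, 0.576, 0.025, 1.437, -0.015, 1.129, -0.057], TCP at [0.282, -0.613, 0.239] pointing down, gripper open.
Joint ranges: [-2.76, 2.76], [-0.34, 2.15], [-1.52, 1.57], [0.19, 2.46], [-1.09, 4.23], [0.17, 1.99], [-2.82, 2.82]. Speed limits (rad/s): [2.22, 2.22, 3.01, 3.01, 3.14, 3.14, 3.14].

INTERFACE

Orientations are given as a unit quaternion [x, y, z, w].
In Python, from rig import env gives the robot as it stands. The module is installed in compiled form; this text tells all that it offers.
- The arm moves only by the tool servo_tool, never from a script. Its argument "increments" is a list of rows, each a list of 3 entries, a list of its own where there are three numbers: the opening, from -1 (shut) to 1 (fully open), so that 0 is half open, then the shift along the tool's x, y, z in mm, then the turn, a rotation vector about the tool's x, y, z in rad. A call has 1 to 12 rows; each row is the pose to reach, as a shift and turn from the pose commanded when the call began, along the tool's axes at that moment; what a row does not reach only later rows make up. A row lasts 1/10 s, in which the tool goes at most 50 mm and 8.59 degrees, less where a joint would pass 70% of its speed; a pose out of reach is approached as far as the arm can. A call with a gripper value outside its range is refused whole. The fingers move at their own pace and stop on an object; "force" is the grip in N (left out, the last holds). Time passes only in rows, so rows that repeat a pose let the fingers close. It gives the time, the measured TCP pose, the force, the opening and the grip force at its end, in the units of the state.
- env.state(): the state, without advancing time (a new reading comes with each control period).
- env.read_camera(name): name is "scene" or "top"; returns the picture (480x640x3 uint8, blue, green, red); there is no depth.
- env.get_calibration(name): a dict with "K" (3x3 intrinsics, pixels), "world_to_cam" (4x4, takes a point from world to camera coordinates). Camera axes: x right, y down, z forward; pixel columns grow to the right and rows downward; lengths in m; the calibration is good to about 2 mm. A picture is of the moment at which its call begins. get_calibration takes no time and is no camera call.
- env.hand_in(): hands the job in; it is judged then, once.
The state is a dict: "clock": time; "joints": joint angles; "qd": joint speeds; "effort": joint torques, N m; "eef_pos": TCP position; "ee_rot": TCP orientation; "force": force on the tool from outside, world axes, zero at the start; "wrist_torque": the same for the moment, N m; "finger_gap": opening from 0.0 (shut) to 1.0 (fully open); "grasp_force": force on a finger pad.
Only numpy, scipy, OpenCV 4.12 (cv2) and the standard library are available. Lean on these libraries where they do the work, as an engineer would, in place of code of your own. Each camera call takes 0.05 s, during which the arm holds its last target. There are 200 camera calls.

## Working session

There is one attempt and no reset: what is moved stays moved. The work goes in short steps, Python scripts to look and compute and a tool call to move; the robot and the scene stay as the last step left them, time stands still between calls to the robot, and variables do not carry over. Pictures are saved under pics/ and viewed, at most 10 in all, crops included, and the job is handed in when it is done.

Besides the shell and the picture viewer there is one more tool, called after "Call:" by a JSON object that holds its "fn" and its "kwargs". servo_tool: Moves the arm, as the interface text tells. Its arguments: {"type":"object","properties":{"increments":{"type":"array"},"force":{"type":"number"}},"required":["increments"]}

```bash
mkdir -p pics; cat > h.py <<'E'
import numpy as np, cv2
from rig import env
from scipy.spatial.transform import Rotation as R
def cal(n):
    c=env.get_calibration(n); return np.array(c["K"]),np.array(c["world_to_cam"])
def proj(n,p):
    K,T=cal(n); q=K@(T[:3,:3]@np.array(p)+T[:3,3]); return q[:2]/q[2]
def ray(n,uv):
    K,T=cal(n); d=T[:3,:3].T@np.linalg.solve(K,[*uv,1]); return -T[:3,:3].T@T[:3,3],d
def atz(n,uv,z):
    o,d=ray(n,uv); return o+d*(z-o[2])/d[2]
def tri(a,b):
    o1,d1=ray("scene",a);o2,d2=ray("top",b)
    s=np.linalg.lstsq(np.c_[d1,-d2],o2-o1,rcond=None)[0]
    p,q=o1+s[0]*d1,o2+s[1]*d2; return (p+q)/2,np.linalg.norm(p-q)
E
python3 - <<'E'
from h import *
for n in("scene","top"):
    cv2.imwrite(f"pics/{n}0.png",env.read_camera(n)); K,T=cal(n); print(n,K[0,0],-T[:3,:3].T@T[:3,3])
s=env.state();print(s)
E
```

```text
scene 442.2747462827073 [1.05640878 0.20157854 0.72814251]
top 508.688053604637 [0.40687151 0.07071694 0.85927629]
{'clock': 0.1, 'joints': array([ 1.05619687,  0.57644782,  0.0248402 ,  1.43777657, -0.01500528,
        1.12898636, -0.05651867]), 'qd': array([ 0.00137586, -0.00194657, -0.00113365, -0.00326621, -0.00038338,
       -0.00120101,  0.00107142]), 'effort': array([ 6.42540632e-03, -7.67302752e+01,  2.25804448e+00, -2.86606622e+01,
        1.59010501e-02,  8.54641112e-03, -1.36583404e-05]), 'eef_pos': array([ 0.28173999, -0.61298847,  0.23854559]), 'ee_rot': array([ 9.76888839e-01,  2.13746773e-01, -1.84333828e-04, -6.92743948e-04]), 'force': array([-0.28519487,  0.28101619, -0.08444298]), 'wrist_torque': array([ 0.00363624, -0.02706339, -0.00962724]), 'grasp_force': 0.0, 'finger_gap': 1.0048199714804722}
```

View pics/scene0.png

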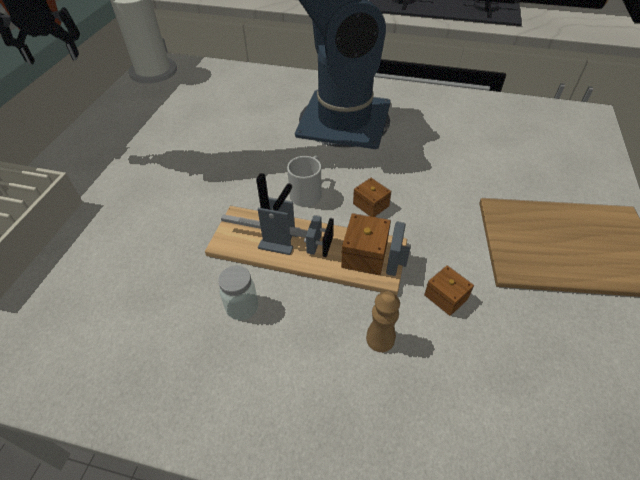

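View pics/top0.png

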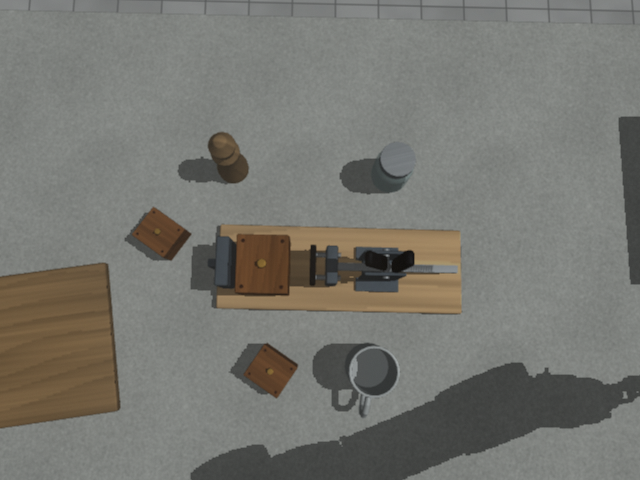

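The scene view shows the clamp with its handle top at about (262,178) and trigger top at (288,188). Three boxes could be taken for the tea box: scene (366,243) between the jaws, (372,196) and (449,289). The largest, in the clamp, is the one meant. In the top view the handle is at (404,260) and the trigger at (374,260). Next is a close crop of both views.

```bash
python3 - <<'E'
import cv2,numpy as np
a=cv2.imread("pics/scene0.png")[165:275,215:425]; b=cv2.imread("pics/top0.png")[220:320,200:470]
a=cv2.resize(a,None,fx=2.8,fy=2.8,interpolation=3);b=cv2.resize(b,None,fx=2.8,fy=2.8,interpolation=3)
o=np.zeros((590,760,3),np.uint8);o[:a.shape[0],:a.shape[1]]=a;o[310:310+b.shape[0],:b.shape[1]]=b
cv2.imwrite("pics/c1.png",o)
E
```

```text
(no output)
```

View pics/c1.png

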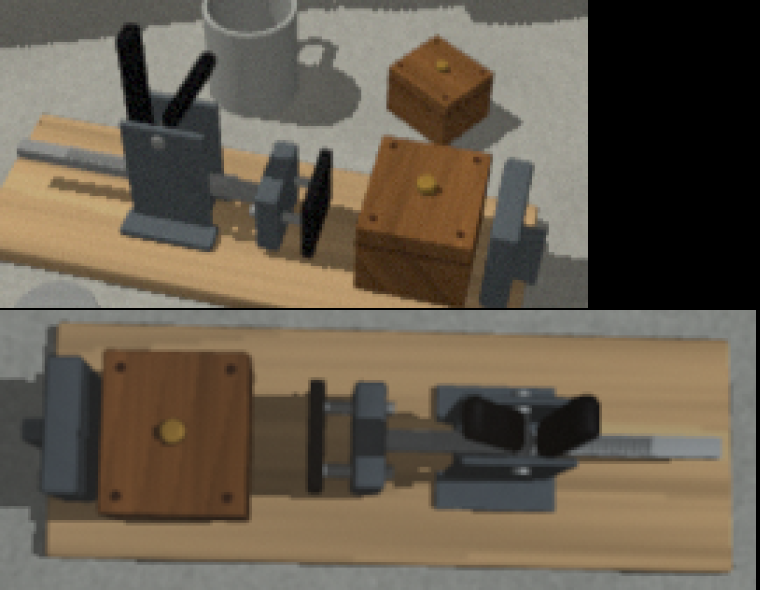

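The crops confirm the choice: the large box with the brass knob stands between pad and fixed jaw. Handle and trigger tops are at about (261,176) and (289,186) in scene, and (409,256) and (370,256) in top. Next I fit the clamp pose to these points.

```bash
python3 - <<'E'
from h import *
print("handle top",tri((261.4,176),(408.5,256)));print("trigger top",tri((289.5,186.5),(369.6,256.5)))
c=[atz("top",p,.018) for p in[(220.4,225.4),(460.7,230.7),(461.8,312.9),(216.8,307.5)]]
for p in c: print(p)
print([np.linalg.norm(c[i]-c[i-1]) for i in range(4)])
x=(c[0]+c[3]-c[1]-c[2])/2; print("yaw",np.arctan2(x[1],x[0]), "ctr",sum(c)/4)
for n,uv,z in[("mug",(374,372),.09),("jar",(397,159),.095),("mill",(222,143),.145)]: print(n,atz("top",uv,z))
E
```

```text
handle top (array([ 0.4880256 , -0.0591595 ,  0.18981866]), np.float64(0.0024233979952421932))
trigger top (array([ 0.48821167, -0.00773631,  0.17514448]), np.float64(0.005015070260208485))
[0.55692962 0.22107448 0.018     ]
[ 0.5533353  -0.18310774  0.018     ]
[ 0.41572928 -0.18098706  0.018     ]
[0.4206146  0.22194703 0.018     ]
[np.float64(0.13631780898575205), np.float64(0.4041982032406689), np.float64(0.13762236060016939), np.float64(0.40296370867721043)]
yaw 1.560290627381423 ctr [0.4866522  0.01973168 0.018     ]
mug [ 0.3269741  -0.02614877  0.09      ]
jar [ 0.65205024 -0.0631043   0.095     ]
mill [0.6557836  0.20050947 0.145     ]
```

```bash
cat >> h.py <<'E'
def shift(p,yaw=1.56):
    s=env.state(); r=R.from_quat(s["ee_rot"]); g=R.from_matrix(np.array([[np.cos(yaw),np.sin(yaw),0],[np.sin(yaw),-np.cos(yaw),0],[0,0,-1]]).T)
    print(np.round(r.inv().apply(np.array(p)-s["eef_pos"])*1000,1),np.round((r.inv()*g).as_rotvec(),3))
E
python3 -c "
from h import *
shift((.47,-.30,.27));shift((.489,.03,.27))"
```

```text
[ 301.8 -205.8  -31.2] [-1.000e-03 -1.000e-03 -1.129e+00]
[ 456.8 -497.7  -30.8] [-1.000e-03 -1.000e-03 -1.129e+00]
```

Call:
{"fn": "servo_tool", "kwargs": {"increments": [[-1, [43, -29, -31], [0, 0, -0.14]], [-1, [86, -59, -31], [0, 0, -0.28]], [-1, [129, -88, -31], [0, 0, -0.42]], [-1, [172, -117, -31], [0, 0, -0.56]], [-1, [215, -147, -31], [0, 0, -0.7]], [-1, [258, -176, -31], [0, 0, -0.84]], [-1, [302, -206, -31], [0, 0, -0.98]], [-1, [324, -248, -31], [0, 0, -1.12]], [-1, [346, -290, -31], [0, 0, -1.129]], [-1, [368, -331, -31], [0, 0, -1.129]], [-1, [390, -372, -31], [0, 0, -1.129]], [-1, [412, -413, -31], [0, 0, -1.129]]], "force": 60}}

```text
clock: 1.3
eef_pos: [0.4831, -0.0694, 0.2702]
ee_rot: [0.711, 0.703, -0.0, -0.0]
force: [1.5, 0.3, 1.2]
finger_gap: 0.0
grasp_force: 0.0
```

```bash
python3 -c "
from h import *
shift((.489,.03,.27));shift((.489,.03,.165))"
```

```text
[99.4  4.8  0.2] [-0.  0. -0.]
[ 99.5   4.8 105.2] [-0.  0. -0.]
```

Call:
{"fn": "servo_tool", "kwargs": {"increments": [[-1, [50, 3, 0], [0, 0, 0]], [-1, [100, 5, 0], [0, 0, 0]], [-1, [100, 5, 0], [0, 0, 0]], [-1, [100, 5, 35], [0, 0, 0]], [-1, [100, 5, 70], [0, 0, 0]], [-1, [100, 5, 105], [0, 0, 0]], [-1, [100, 5, 105], [0, 0, 0]], [-1, [100, 5, 105], [0, 0, 0]]]}}

```text
clock: 2.1
eef_pos: [0.4894, 0.0286, 0.1656]
ee_rot: [0.711, 0.703, -0.0, -0.001]
force: [0.6, 0.5, 0.7]
finger_gap: -0.002
grasp_force: 0.0
```

```bash
cat > look.py <<'E'
from h import *
import sys
a=env.read_camera("scene")[165:275,215:425]; b=env.read_camera("top")[220:320,200:470]
a=cv2.resize(a,None,fx=2.8,fy=2.8,interpolation=2);b=cv2.resize(b,None,fx=2.8,fy=2.8,interpolation=2)
o=np.zeros((590,760,3),np.uint8);o[:a.shape[0],:a.shape[1]]=a;o[310:310+b.shape[0],:b.shape[1]]=b
cv2.imwrite(f"pics/{sys.argv[1]}.png",o)
s=env.state();print(s["clock"],s["eef_pos"],s["force"])
E
python3 look.py c2
```

```text
2.2 [0.49052541 0.0288155  0.1668767 ] [ 0.0236356  -0.4641454   0.22885069]
```

View pics/c2.png

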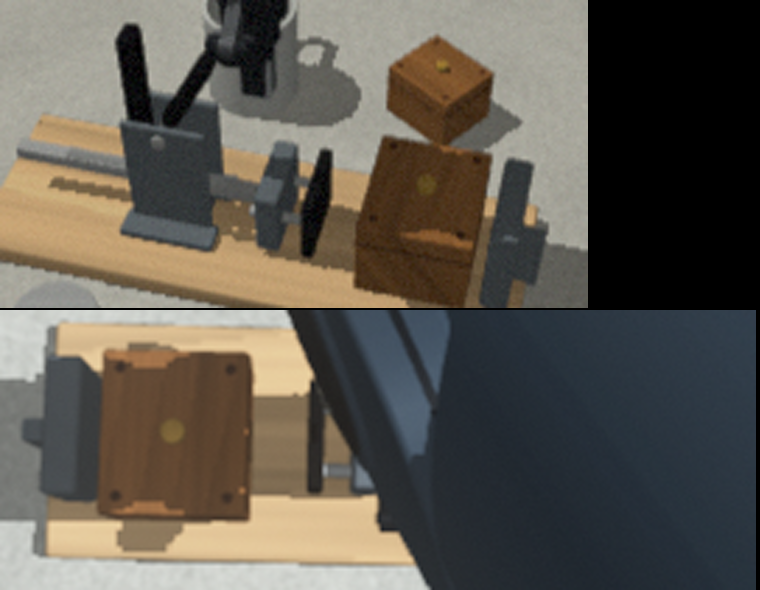

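The shut fingers stand just ahead of the trigger (scene crop (250,60)). The pad and its rods stay visible at (290,215). First stroke now; the free gap is over 30 mm.

Call:
{"fn": "servo_tool", "kwargs": {"increments": [[-1, [-10, -1, 0], [0, 0, 0]], [-1, [-18, -1, 0], [0, 0, 0]], [-1, [-24, -1, 0], [0, 0, 0]], [-1, [-30, -1, 0], [0, 0, 0]], [-1, [-36, -1, 0], [0, 0, 0]], [-1, [-42, -1, 0], [0, 0, 0]], [-1, [-48, -1, 0], [0, 0, 0]], [-1, [-51, -1, 0], [0, 0, 0]], [-1, [-51, -1, 0], [0, 0, 0]]]}}

```text
clock: 3.1
eef_pos: [0.4885, -0.0226, 0.1658]
ee_rot: [0.711, 0.703, 0.001, 0.0]
force: [1.1, 4.1, 1.9]
finger_gap: 0.002
grasp_force: 1.8
```

```bash
python3 look.py c3; python3 - <<'E'
from h import *
f=lambda x,y:(200+x/2.8,220+(y-310)/2.8)
print("pad,box,boxfar,jaw y:",[atz("top",f(x,435),z)[1] for x,z in[(308,.081),(250,.088),(101,.088),(100,.098)]])
E
```

```text
3.2 [ 0.48831862 -0.022231    0.16558105] [1.88001538 3.49464586 2.13778649]
pad,box,boxfar,jaw y: [np.float64(0.07050941227759967), np.float64(0.10201405323937257), np.float64(0.18267278326521924), np.float64(0.18175423673605245)]
```

View pics/c3.png

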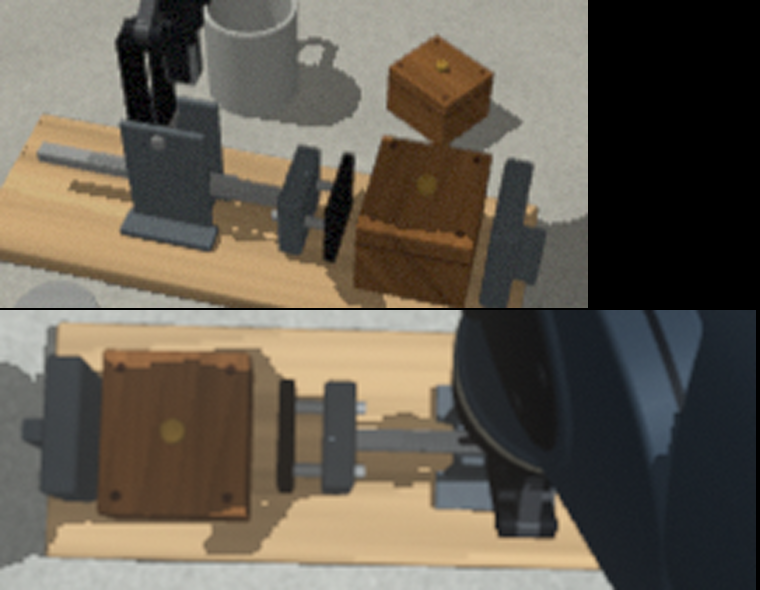

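First stroke gained about 16 mm (pad edge from 308 to 279 in the top crop). About 16 mm remain to the box, plus a few more from box to jaw. Second stroke follows.

Call:
{"fn": "servo_tool", "kwargs": {"increments": [[-1, [20, 0, 0], [0, 0, 0]], [-1, [42, 0, 0], [0, 0, 0]], [-1, [42, 0, 0], [0, 0, 0]], [-1, [42, 0, 0], [0, 0, 0]], [-1, [30, 0, 0], [0, 0, 0]], [-1, [22, 0, 0], [0, 0, 0]], [-1, [15, 0, 0], [0, 0, 0]], [-1, [10, 0, 0], [0, 0, 0]], [-1, [5, 0, 0], [0, 0, 0]], [-1, [0, 0, 0], [0, 0, 0]], [-1, [-2, 0, 0], [0, 0, 0]], [-1, [-2, 0, 0], [0, 0, 0]]]}}

```text
clock: 4.4
eef_pos: [0.4882, -0.0233, 0.1656]
ee_rot: [0.711, 0.703, 0.001, -0.001]
force: [-0.9, 10.7, 3.1]
finger_gap: 0.001
grasp_force: 5.2
```

```bash
python3 look.py c4
```

```text
4.5 [ 0.4881737  -0.02328759  0.1655305 ] [-0.07652883  9.64431672  4.32936362]
```

View pics/c4.png

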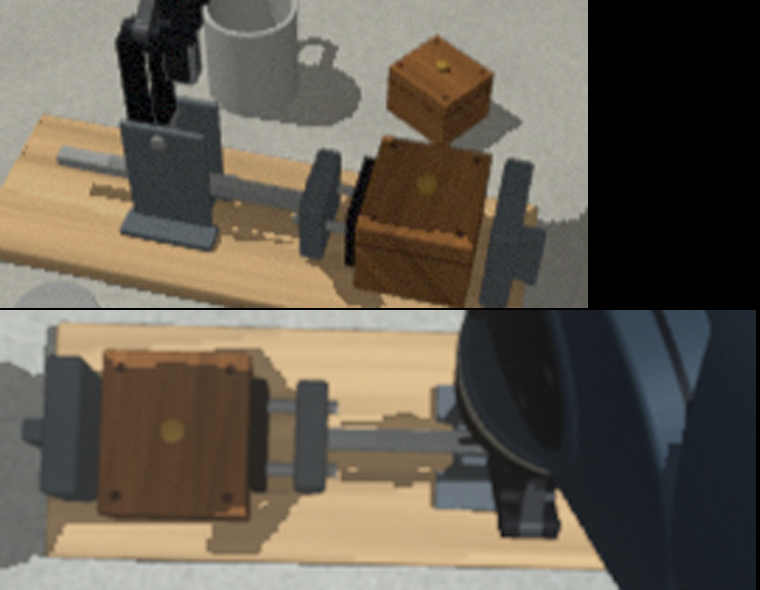

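The pad now just touches the box (top crop (258,435)), with the rods still fully out (267 to 297). The box has not moved yet. Third stroke goes in stages with force readings.

Call:
{"fn": "servo_tool", "kwargs": {"increments": [[-1, [22, 0, 0], [0, 0, 0]], [-1, [44, 0, 0], [0, 0, 0]], [-1, [44, 0, 0], [0, 0, 0]], [-1, [44, 0, 0], [0, 0, 0]], [-1, [36, 0, 0], [0, 0, 0]], [-1, [31, 0, 0], [0, 0, 0]], [-1, [28, 0, 0], [0, 0, 0]], [-1, [25, 0, 0], [0, 0, 0]], [-1, [22, 0, 0], [0, 0, 0]], [-1, [20, 0, 0], [0, 0, 0]], [-1, [20, 0, 0], [0, 0, 0]]]}}

```text
clock: 5.6
eef_pos: [0.4888, -0.0046, 0.1658]
ee_rot: [0.711, 0.703, 0.001, 0.0]
force: [-0.2, 5.7, 3.7]
finger_gap: 0.004
grasp_force: 2.9
```

Call:
{"fn": "servo_tool", "kwargs": {"increments": [[-1, [-2, 0, 0], [0, 0, 0]], [-1, [-4, 0, 0], [0, 0, 0]], [-1, [-5, 0, 0], [0, 0, 0]], [-1, [-5, 0, 0], [0, 0, 0]], [-1, [-5, 0, 0], [0, 0, 0]]]}}

```text
clock: 6.1
eef_pos: [0.4887, -0.0095, 0.1657]
ee_rot: [0.711, 0.703, 0.001, 0.0]
force: [-0.3, 5.0, 3.6]
finger_gap: 0.001
grasp_force: 2.8
```

```bash
python3 look.py c5
```

```text
6.2 [ 0.48873883 -0.0094358   0.16575652] [-0.4864816   5.2614115   3.01972678]
```

View pics/c5.png

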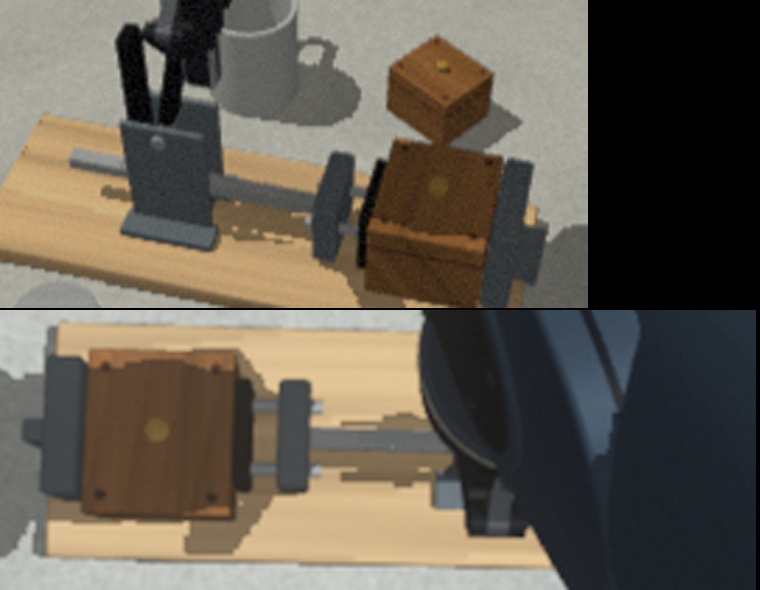

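The box has slid about 8 mm and is almost at the jaw (its edge at 82, jaw at 85). The rods have barely shortened. I squeeze on gently.

Call:
{"fn": "servo_tool", "kwargs": {"increments": [[-1, [-2, 0, 0], [0, 0, 0]], [-1, [-4, 0, 0], [0, 0, 0]], [-1, [-5, 0, 0], [0, 0, 0]], [-1, [-5, 0, 0], [0, 0, 0]], [-1, [-5, 0, 0], [0, 0, 0]]]}}

```text
clock: 6.7
eef_pos: [0.4887, -0.0144, 0.1658]
ee_rot: [0.711, 0.703, 0.001, 0.0]
force: [-0.1, 6.2, 4.3]
finger_gap: -0.001
grasp_force: 3.0
```

Call:
{"fn": "servo_tool", "kwargs": {"increments": [[-1, [-2, 0, 0], [0, 0, 0]], [-1, [-4, 0, 0], [0, 0, 0]], [-1, [-4, 0, 0], [0, 0, 0]], [-1, [-4, 0, 0], [0, 0, 0]]]}}

```text
clock: 7.1
eef_pos: [0.4887, -0.0182, 0.1658]
ee_rot: [0.711, 0.703, 0.001, 0.0]
force: [0.2, 5.6, 4.7]
finger_gap: -0.0
grasp_force: 3.3
```

```bash
python3 look.py c6
```

```text
7.2 [ 0.48866274 -0.01819913  0.16579237] [0.37818876 6.57885514 4.54097983]
```

View pics/c6.png

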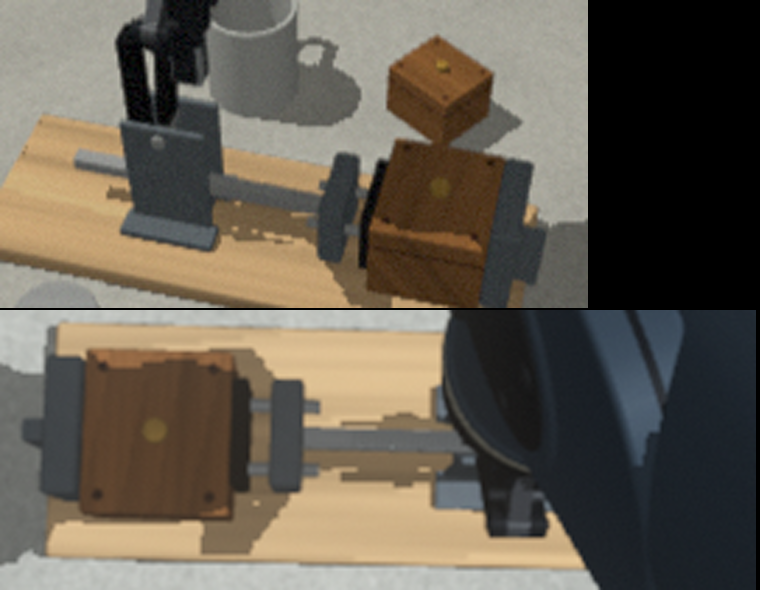

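Rods now show 250 to 272 (about 12 mm), so the pad is in by roughly 3–4 mm with the box on the jaw. I squeeze towards the end of the stroke.

Call:
{"fn": "servo_tool", "kwargs": {"increments": [[-1, [-2, 0, 0], [0, 0, 0]], [-1, [-4, 0, 0], [0, 0, 0]], [-1, [-5, 0, 0], [0, 0, 0]], [-1, [-5, 0, 0], [0, 0, 0]], [-1, [-5, 0, 0], [0, 0, 0]]]}}

```text
clock: 7.7
eef_pos: [0.4886, -0.0229, 0.1659]
ee_rot: [0.711, 0.703, 0.001, 0.0]
force: [-0.5, 7.3, 5.9]
finger_gap: -0.002
grasp_force: 3.9
```

```bash
python3 look.py c7
```

```text
7.8 [ 0.4886399  -0.02286416  0.1658914 ] [0.88238504 8.71759777 4.84874075]
```

View pics/c7.png

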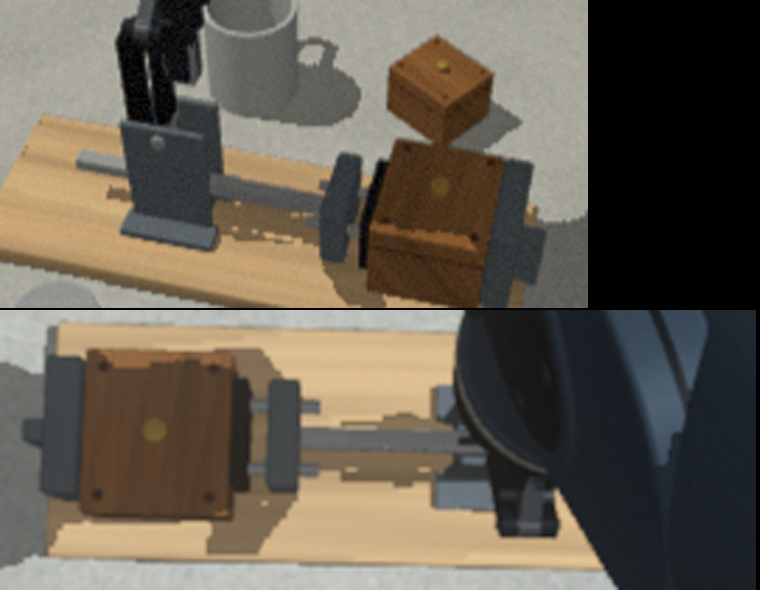

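Rods show 250 to 268, about 9.6 mm, so the pad is in by about 6 mm. I check that at subpixel level with averaged frames before handing in.

```bash
python3 - <<'E'
from h import *
f=np.mean([cv2.cvtColor(env.read_camera("top"),6).astype(float) for _ in range(6)],0)
g0=cv2.cvtColor(cv2.imread("pics/top0.png"),6).astype(float)
# rows between the rods/bar, away from the shadows: print profiles
for n,g,c in(("now",f,slice(280,312)),("start",g0,slice(305,345))):
    for r in (255,277): print(n,r,c.start,np.round(g[r-1:r+2,c].mean(0)).astype(int))
s=env.state();print(s["clock"],s["eef_pos"],s["force"])
E
```

```text
now 255 280 [ 68  66  54  41  39  40  40  40  43  70  95  98  98  97  97  85  68  69
  70  70  71  71  71  72  72  70  64  84 105 106 106 105]
now 277 280 [ 68  56  41  39  39  39  39  38  70  97  99  99  98  99  89  72  70  72
  72  72  72  72  72  72  71  69  76  93 100  99  99  99]
start 255 305 [ 67  67  68  68  61  42  29  29  29  29  44  75  79  65  65  65  65  67
  67  64  58  48  56  66  71  72  72  75  75  76  77  76  74  89 103 108
 115 117 116 116]
start 277 305 [65 65 66 65 51 30 29 29 27 28 75 90 63 64 64 65 64 64 64 64 52 46 64 74
 75 75 76 76 77 77 76 76 66 60 63 65 66 66 67 67]
8.1 [ 0.48863583 -0.02287088  0.16587942] [0.27288263 6.81319667 5.10856913]
```

```bash
python3 -c "
from rig import env
print(env.hand_in())"
```

```text
the job is handed in; nothing more can be done
None
```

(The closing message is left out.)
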